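# Swap the butter dish and the jam jar behind the canisters

## Robot

A 7-joint arm with a two-finger parallel gripper is mounted at the origin on the work surface. World frame = base frame: x ahead of the robot, y to its left, z up, the work surface at z = 0. Lengths are in m, angles in rad, forces in N, time in s.
With the tool pointing down it reaches from about 0.4 to 0.85 m from the base axis. Payload 4.5 kg.
Tool frame: the origin (TCP) lies at the very end of the fingers, on their centre line; the grasp point (between the pads) lies 19 mm behind it (r.grip_point_offset is the distance from the TCP to the grasp point, in m); z points along the fingers, y is the line along which they close (so a half turn about z gives the same grasp; the last joint's range is limited). The gripper opens to 88 mm and grips with 3 to 60 N. Pads are 18 mm wide; open, the fingers measure 123 mm over their backs; the gripper's body (75 mm by 187 mm) begins 45 mm behind the grasp point.
Start: joints at [-1.305, 0.689, -0.195, 1.565, 0.157, 0.902, -0.215], TCP at [0.144, 0.608, 0.239] pointing down, gripper open.
Joint ranges: [-3.01, 3.01], [-0.46, 2.08], [-1.47, 1.51], [0.13, 2.56], [-1, 4.14], [0.04, 2.09], [-2.66, 2.66]. Speed limits (rad/s): [2.57, 2.57, 3.14, 3.14, 3.14, 3.14, 3.14].

## Interface

Orientations are given as a unit quaternion [x, y, z, w].
In Python, from plant import r gives the robot as it stands.
- The arm moves only by the tool carry_out, never from a script. Its argument "rows" is a list of rows, each a list of 3 entries, a list of its own where there are three numbers: the shift along the tool's x, y, z in cm, then the turn, a rotation vector about the tool's x, y, z in degrees, then the closure, from 0 (fully open) to 1 (shut). A call has 1 to 12 rows; each row is the pose to reach, as a shift and turn from the pose commanded when the call began, along the tool's axes at that moment; what a row does not reach only later rows make up. A row lasts 1/10 s, in which the tool goes at most 50 mm and 8.59 degrees, less where a joint would pass 70% of its speed; a pose out of reach is approached as far as the arm can. A call with a gripper value outside its range is refused whole. The fingers move at their own pace and stop on an object; "newtons" is the grip in N (left out, the last holds). Time passes only in rows, so rows that repeat a pose let the fingers close. It gives the time, the measured TCP pose, the force, the opening and the grip force at its end, in the units of the state.
- r.get_state(): the state, without advancing time (a new reading comes with each control period).
- r.snapshot(name): name is "scene" or "top" or "wrist"; returns a dict with "image" (384x512x3 uint8, red, green, blue), "fx", "fy", "cx", "cy" (pixels), "dist_coeffs" ([k1, k2, p1, p2, k3] as OpenCV has them; the pictures are not rectified), "pose" (4x4, takes a point from camera to world coordinates). Camera axes: x right, y up, looking along -z (the intrinsics and any distortion apply to the point x, -y, -z); pixel columns grow to the right and rows downward; lengths in m; the calibration is good to about 2 mm. A picture is of the moment at which its call begins. There is no depth.
- r.finish_job(): hands the job in; it is judged then, once.
The state is a dict: "clock": time; "q": joint angles; "qd": joint speeds; "joint_torque": joint torques, N m; "tool_pos": TCP position; "eef_rot": TCP orientation; "contact_force": force on the tool from outside, world axes, zero at the start; "moment": the same for the moment, N m; "opening": opening from 0.0 (shut) to 1.0 (fully open); "finger_force": force on a finger pad.
Only numpy, scipy, OpenCV 4.12 (cv2) and the standard library are available. Lean on these libraries where they do the work, as an engineer would, in place of code of your own. Each camera call takes 0.05 s, during which the arm holds its last target. There are 200 camera calls.

## Task

Breakfast: the butter dish stands at the back of the wooden rack, behind the two canisters. Clear both canisters onto the wooden side board, then put the butter dish in the middle of the cork mat, lying lengthwise along it, and then put the jam jar away in the rack where the butter dish stood. Finally put each canister back exactly where it stood at the start; keep everything upright and set the things down gently, without dropping them.

Things in the scene. Friction and masses are not known exactly. Their poses are not given: they have to be found in the camera images.
- round_canister_mid (a point): Round white ceramic canister, loose, upright in the rack's front row (left or right place). Body 72 mm diameter, too wide to grasp; top of its wooden lid 98 mm above the underside; on it, central, a wooden knob 30 mm diameter, from 98 to 134 mm: lift it by this knob. About 0.45 kg. The point is on the axis, 67 mm above the underside (half of overall height); z up.
- square_canister_mid (a point): Square white ceramic canister, loose, upright in the other place of the rack's front row, 86 mm beside the round one. Body 68 x 68 mm; top of wooden lid 98 mm above the underside; central knob 30 mm diameter from 98 to 134 mm: lift it by this knob. About 0.45 kg. The point is on the axis, 67 mm above the underside; x and y across the flats, z up.
- butter_dish_mid (a point): Butter dish: low oblong block, white ceramic with a wooden lid, one solid piece, 48 mm (x) by 112 mm (y, the length) by 46 mm high, about 0.4 kg, loose, in the rack's back row about 10 mm behind the canisters, length along the rack's y. Grasp it across the 48 mm. The point is its centre, 23 mm above the underside.
- jam_jar_mid (a point): Jam jar: round amber glass jar with steel cap and paper label, 56 mm diameter, 85 mm high, about 0.3 kg, loose, upright on the worktop on the robot's side of the cork mat. The point is on its axis, 42.5 mm above the underside.
- rack: Fixed wooden rack, 195 mm (x) by 206 mm (y), open at the top and at -x (robot's side). Floor 8 mm thick; back wall at +x 10 mm thick, 56 mm high; side walls 10 mm thick, 30 mm high. Origin: centre of underside, on the worktop. Front row (canisters): x -46.5, y +43 and -43 mm. Middle of back row (butter dish's place, where the jam jar goes): x +23.5, y 0, 64 mm from the back wall.
- board: Fixed wooden chopping board on one side of the rack (left or right), the side area for the canisters: 240 mm (x) by 140 mm (y), 18 mm thick; takes both, one behind the other along x. Origin: centre of its underside, on the worktop.
- mat: Fixed cork mat on the other side of the rack, where the butter dish goes: 100 mm (x) by 160 mm (y, the length), 8 mm thick. Origin: centre of its underside, on the worktop.
Not all that is in view belongs to the job. Leave any orange or turquoise look-alike of the part that bears round_canister_mid alone.

How it is judged:
On the way, in this order (a step that is already met when the one before it is completed fails the run):
1. both canisters stand released on the side board, the butter dish still in its place (x of round_canister_mid in the frame of board between -0.1 and 0.1 m and y of round_canister_mid in the frame of board between -0.05 and 0.05 m and z of round_canister_mid in the frame of board between 0.077 and 0.093 m and linear speed of each of round_canister, square_canister below 0.02 m/s and angle between each of round_canister_mid, square_canister_mid's own z axis and vertical below 0.1 rad and contact force between the fingers and round_canister below 0.3 N and x of square_canister_mid in the frame of board between -0.1 and 0.1 m and y of square_canister_mid in the frame of board between -0.05 and 0.05 m and z of square_canister_mid in the frame of board between 0.077 and 0.093 m and contact force between the fingers and square_canister below 0.3 N and distance of butter_dish_mid from where it was at the start of the episode below 0.03 m), for 0.2 s.
2. the butter dish lies released in the middle of the cork mat, the canisters still on the side board (x of butter_dish_mid in the frame of mat between -0.015 and 0.015 m and y of butter_dish_mid in the frame of mat between -0.015 and 0.015 m and z of butter_dish_mid in the frame of mat between 0.023 and 0.039 m and angle between the y axis of butter_dish_mid and the y axis of mat, either way round below 0.25 rad and linear speed of each of butter_dish, round_canister, square_canister below 0.02 m/s and angle between each of butter_dish_mid, round_canister_mid, square_canister_mid's own z axis and vertical below 0.1 rad and contact force between the fingers and butter_dish below 0.3 N and x of round_canister_mid in the frame of board between -0.1 and 0.1 m and y of round_canister_mid in the frame of board between -0.05 and 0.05 m and z of round_canister_mid in the frame of board between 0.077 and 0.093 m and contact force between the fingers and round_canister below 0.3 N and x of square_canister_mid in the frame of board between -0.1 and 0.1 m and y of square_canister_mid in the frame of board between -0.05 and 0.05 m and z of square_canister_mid in the frame of board between 0.077 and 0.093 m and contact force between the fingers and square_canister below 0.3 N), for 0.2 s.
3. the jam jar stands released in the middle of the rack's back row, the canisters still on the side board (x of jam_jar_mid in the frame of rack between 0.0085 and 0.0385 m and y of jam_jar_mid in the frame of rack between -0.025 and 0.025 m and z of jam_jar_mid in the frame of rack between 0.0425 and 0.0585 m and linear speed of each of jam_jar, round_canister, square_canister below 0.02 m/s and angle between each of jam_jar_mid, round_canister_mid, square_canister_mid's own z axis and vertical below 0.1 rad and contact force between the fingers and jam_jar below 0.3 N and x of round_canister_mid in the frame of board between -0.1 and 0.1 m and y of round_canister_mid in the frame of board between -0.05 and 0.05 m and z of round_canister_mid in the frame of board between 0.077 and 0.093 m and contact force between the fingers and round_canister below 0.3 N and x of square_canister_mid in the frame of board between -0.1 and 0.1 m and y of square_canister_mid in the frame of board between -0.05 and 0.05 m and z of square_canister_mid in the frame of board between 0.077 and 0.093 m and contact force between the fingers and square_canister below 0.3 N), for 0.2 s.
At the end, for the whole second after the job is handed in: Each canister within 15 mm of its start; butter dish on the cork mat within 15 mm of its middle on both mat axes, length within 0.25 rad of the mat's; jam jar on the rack floor within 15 mm (rack x) and 25 mm (y) of the back row's middle; all upright within 0.1 rad, released, at rest (distance of each of round_canister_mid, square_canister_mid from where it was at the start of the episode below 0.015 m and linear speed of each of round_canister, square_canister, butter_dish, jam_jar below 0.02 m/s and angle between each of round_canister_mid, square_canister_mid, butter_dish_mid, jam_jar_mid's own z axis and vertical below 0.1 rad and contact force between the fingers and round_canister below 0.3 N and contact force between the fingers and square_canister below 0.3 N and x of butter_dish_mid in the frame of mat between -0.015 and 0.015 m and y of butter_dish_mid in the frame of mat between -0.015 and 0.015 m and z of butter_dish_mid in the frame of mat between 0.023 and 0.039 m and angle between the y axis of butter_dish_mid and the y axis of mat, either way round below 0.25 rad and contact force between the fingers and butter_dish below 0.3 N and x of jam_jar_mid in the frame of rack between 0.0085 and 0.0385 m and y of jam_jar_mid in the frame of rack between -0.025 and 0.025 m and z of jam_jar_mid in the frame of rack between 0.0425 and 0.0585 m and contact force between the fingers and jam_jar below 0.3 N); the robot touches nothing.
It fails at once if one of the four things is tipped by more than 0.5 rad (angle between any of round_canister_mid, square_canister_mid, butter_dish_mid, jam_jar_mid's own z axis and vertical above 0.5 rad).
It fails at once if a thing is dropped or slammed onto the board, mat or rack (contact force above 80 N) (contact force between any of round_canister, square_canister and board above 80 N or contact force between butter_dish and mat above 80 N or contact force between any of jam_jar, round_canister, square_canister and rack above 80 N).
It also fails if it takes over 138 s, if anything falls off the work surface, if the arm or the gripper's body presses on something with over 40 N, if the wrist force passes 120 N, or if a joint passes its speed limit or range.

## Working session

There is one attempt and no reset: what is moved stays moved. The work goes in short steps, Python scripts to look and compute and a tool call to move; the robot and the scene stay as the last step left them, time stands still between calls to the robot, and variables do not carry over. Pictures are saved under pics/ and viewed, at most 14 in all, crops included, and the job is handed in when it is done.

Besides the shell and the picture viewer there is one more tool, called after "Request:" as name(argument=value, ...), one argument or row to a line, values as JSON. carry_out: Moves the arm, as the interface text tells. Its arguments: {"type":"object","properties":{"rows":{"type":"array"},"newtons":{"type":"number"}},"required":["rows"]}

```bash
mkdir -p pics; cat > h.py <<'E'
import numpy as np, cv2
from plant import r
from scipy.spatial.transform import Rotation as R
def snap(n,name):
    s=r.snapshot(n); cv2.imwrite(f'pics/{name}.png',s['image'][:,:,::-1]); np.save(f'pics/{name}.npy',s,allow_pickle=True); return s
def load(name): return np.load(f'pics/{name}.npy',allow_pickle=True).item()
def ray(s,uv,z):
    K=np.array([[s['fx'],0,s['cx']],[0,s['fy'],s['cy']],[0,0,1.]])
    p=cv2.undistortPoints(np.array(uv,float).reshape(-1,1,2),K,np.array(s['dist_coeffs'],float))[:,0]
    d=np.c_[p[:,0],-p[:,1],-np.ones(len(p))]@s['pose'][:3,:3].T; o=s['pose'][:3,3]
    return o+d*((z-o[2])/d[:,2])[:,None]
E
python3 - <<'E'
from h import *
a=snap('scene','s0');b=snap('top','t0')
st=r.get_state();print(st)
for s in(a,b):print(s['pose'].round(3),s['fx'],s['dist_coeffs'])
cv2.imwrite('pics/st0.png',cv2.resize(np.vstack([a['image'],b['image']])[:,:,::-1],(400,600)))
E
```

```text
{'clock': 0.1, 'q': array([-1.30520524,  0.68988597, -0.19451886,  1.56619229,  0.15730764,
        0.90253241, -0.21509743]), 'qd': array([-4.98273631e-04, -2.24854630e-03,  1.88953519e-04, -7.70636872e-04,
        5.54937460e-04,  4.72739175e-06,  1.82504147e-04]), 'joint_torque': array([-2.30948674e-03, -5.28500426e+01, -1.27100408e+00, -1.53838992e+01,
       -5.25126304e-02,  1.92514024e-03,  3.56046712e-05]), 'tool_pos': array([0.14349485, 0.6077367 , 0.23801177]), 'eef_rot': array([ 1.15598082e-01,  9.93295737e-01, -8.12785901e-04, -2.93715635e-05]), 'contact_force': array([-0.16416284,  0.07865807,  0.5445148 ]), 'moment': array([ 0.01574824,  0.00784853, -0.06224015]), 'finger_force': 0.0, 'opening': 1.0041534270809078}
[[ 0.583 -0.704  0.405  0.896]
 [ 0.812  0.497 -0.306 -0.277]
 [ 0.014  0.507  0.862  0.875]
 [ 0.     0.     0.     1.   ]] 402.34758376560296 [0.0019451 0.        0.        0.        0.       ]
[[-0.024  0.993 -0.12   0.419]
 [-0.999 -0.027 -0.023  0.015]
 [-0.026  0.119  0.993  1.158]
 [ 0.     0.     0.     1.   ]] 495.95640398679717 [-0.01479116  0.          0.          0.          0.        ]
```

View pics/s0.png

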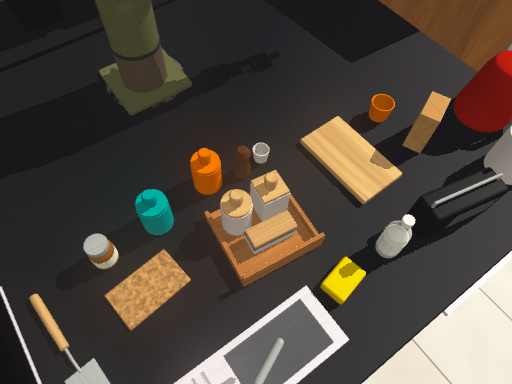

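View pics/t0.png

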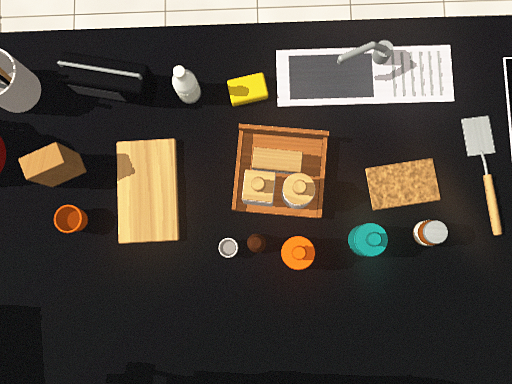

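The scene view shows the rack (265,235), the board (350,158), the mat (148,288) and the jar (101,251). In the top view, up is +x and left is +y.

Candidates for round_canister in the top view are the white one in the rack (299,190), the orange look-alike (298,253) and the turquoise look-alike (370,240). Other candidates:
- **Square canister:** (258,187), in the rack.
- **Jar:** (430,232); the white bottle at (186,85) and the cup at (228,247) are not it.
- **Butter dish:** (277,160), rather than the yellow sponge (248,89).

I choose the white ones in the rack and check them in a close crop.

```bash
python3 - <<'E'
from h import *
a=load('t0')['image']; c=a[115:265,220:460][:,:,::-1]
cv2.imwrite('pics/c0.png',cv2.resize(c,None,fx=3.3,fy=3.3,interpolation=cv2.INTER_CUBIC))
a=load('s0')['image']; c=a[130:290,75:345][:,:,::-1]
cv2.imwrite('pics/c1.png',cv2.resize(c,None,fx=2.95,fy=2.95,interpolation=cv2.INTER_CUBIC))
E
```

```text
(no output)
```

View pics/c0.png

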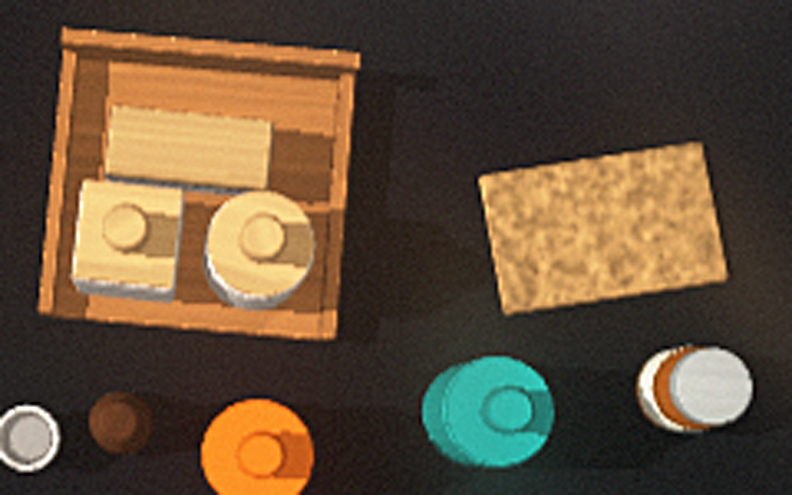

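View pics/c1.png

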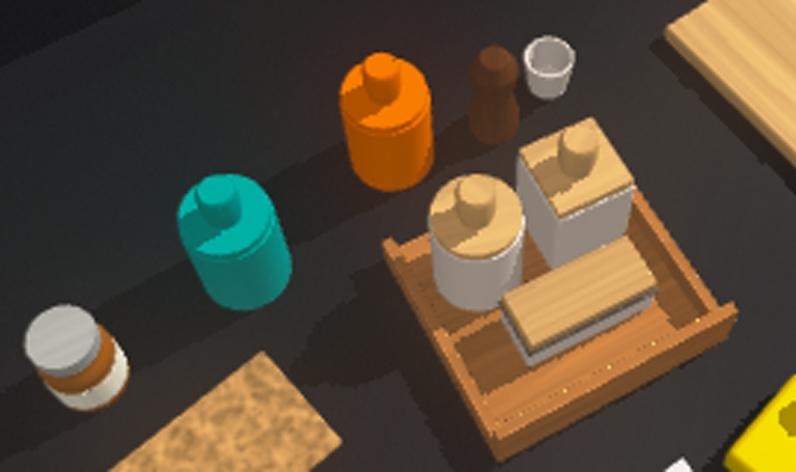

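The crops confirm it: in c0, the white round canister is at (260,245) and the square one at (127,232), both in the rack. The butter dish is behind them at (187,147) and the jar cap is at (712,386). The orange and turquoise look-alikes stand outside the rack.

```bash
cat > m.py <<'E'
from h import *
s=load('t0')
def c(uv): return (np.array(uv,float)+.5)/3.3-.5+np.array([220,115])
def P(uv,z): return ray(s,c(uv),z)
print('knobs sq,rd',P([[125,227],[263,236]],.142).round(4)[:,:2].tolist())
L=P([[83,180],[182,185],[179,290],[75,285]],.106);print('sqlid',L.mean(0).round(4),[np.degrees(np.arctan2(*(b-a)[[1,0]])).round(1) for a,b in((L[1],L[0]),(L[2],L[3]))])
hh=cv2.cvtColor(s['image'],cv2.COLOR_RGB2HSV)
L=P([[109,105],[271,120],[268,188],[104,176]],.054);print('butter',L.mean(0).round(4),[np.degrees(np.arctan2(*(b-a)[[1,0]])).round(1) for a,b in((L[1],L[0]),(L[2],L[3]))])
W=P([[64,28],[360,52]],.056);F=P([[38,313],[337,339]],.03)
print('rack back',W.round(4).tolist(),'front',F.round(4).tolist())
y=(W[0]-W[1]);y/=np.linalg.norm(y);x=np.array([y[1],-y[0],0]);
print('yaw',np.degrees(np.arctan2(x[1],x[0])),'depth/width',np.linalg.norm(W[0]-F[0]),np.linalg.norm(W[0]-W[1]),np.linalg.norm(F[0]-F[1]))
o=(W.sum(0)+F.sum(0))/4;print('rack o',o.round(4))
for n,p in dict(rd=[-.0465,-.043],sq=[-.0465,.043],bt=[.0235,0]).items():print(n,(o+x*p[0]+y*p[1]).round(4)[:2])
def mask(lo,hi,box,z,nm):
    m=cv2.inRange(hh,lo,hi);q=np.zeros_like(m);q[box[1]:box[3],box[0]:box[2]]=m[box[1]:box[3],box[0]:box[2]]
    k=max(cv2.findContours(q,0,1)[0],key=cv2.contourArea)
    B=cv2.boxPoints(cv2.minAreaRect(k));w=ray(s,B,z);print(nm,w.mean(0).round(4),w[:,:2].round(3).tolist())
mask((8,60,60),(28,255,255),(355,145,450,215),.008,'mat')
mask((8,40,60),(30,255,255),(105,128,190,255),.018,'board')
mask((0,0,90),(180,60,255),(423,218,452,246),.085,'cap')
print('cap',P([[712,386]],.085))
for n,u,z in(('teal',[508,408],.134),('orange',[262,453],.134),('pepper',[120,422],.09)):print(n,P([u],z).round(3))
E
python3 m.py
```

```text
knobs sq,rd [[0.5566, 0.0386], [0.5486, -0.0474]]
sqlid [0.5563 0.0365 0.106 ] [np.float64(85.4), np.float64(85.7)]
butter [ 0.6225 -0.0037  0.054 ] [np.float64(82.9), np.float64(84.1)]
rack back [[0.7081, 0.0794, 0.056], [0.685, -0.1235, 0.056]] front [[0.5135, 0.1028, 0.03], [0.4902, -0.1027, 0.03]]
yaw -6.495879565374186 depth/width 0.19768579867716052 0.20417653470827316 0.2068504913562884
rack o [ 0.5992 -0.011   0.043 ]
rd [ 0.5481 -0.0485]
sq [0.5578 0.037 ]
bt [ 0.6225 -0.0136]
mat [ 0.5651 -0.295   0.008 ] [[0.605, -0.209], [0.627, -0.372], [0.525, -0.38], [0.504, -0.219]]
board [0.5655 0.3    0.018 ] [[0.687, 0.378], [0.688, 0.232], [0.445, 0.224], [0.443, 0.366]]
cap [ 0.4501 -0.3377  0.085 ] [[0.475, -0.314], [0.474, -0.365], [0.425, -0.362], [0.426, -0.311]]
cap [[ 0.44978426 -0.33852675  0.085     ]]
teal [[ 0.438 -0.196  0.134]]
orange [[ 0.414 -0.043  0.134]]
pepper [[0.436 0.046 0.09 ]]
```

```bash
cat > go.py <<'E'
import sys; from h import *
# usage: x y z yaw(of tool y, deg) [more targets]; prints shift (cm) and turn (deg) from the present pose
st=r.get_state();p=st['tool_pos'];q=R.from_quat(st['eef_rot']);v=list(map(float,sys.argv[1:]))
print('now',p.round(4),q.as_matrix()[:,1].round(3),'t',round(st['clock'],2),'F',np.round(st['contact_force'],1))
for i in range(0,len(v),4):
    a=np.radians(v[i+3]);y=np.array([np.cos(a),np.sin(a),0]);z=np.array([0,0,-1.]);T=R.from_matrix(np.c_[np.cross(y,z),y,z])
    print((100*q.inv().apply(np.array(v[i:i+3])-p)).round(2),np.degrees((q.inv()*T).as_rotvec()).round(2))
E
python3 go.py .5568 .0375 .2 -6.5 .5568 .0375 .115 -6.5
```

```text
now [0.1435 0.6077 0.238 ] [ 0.23   0.973 -0.002] t 0.1 F [-0.2  0.1  0.5]
[-53.32 -46.     3.88] [-7.000e-02  7.000e-02  8.322e+01]
[-53.32 -45.99  12.38] [-7.000e-02  7.000e-02  8.322e+01]
```

Request:
carry_out(
  rows=[
    [[-5,-4.5,0],[0,0,8],0],
    [[-10,-9,0],[0,0,16],0],
    [[-15,-13,0],[0,0,24],0],
    [[-19,-17,0],[0,0,32],0],
    [[-23,-20,0],[0,0,38],0.2],
    [[-27,-24,0],[0,0,44],0.2],
    [[-31,-27,0],[0,0,50],0.2],
    [[-35,-31,0],[0,0,56],0.2],
    [[-39,-34,0],[0,0,62],0.2],
    [[-43,-37,0],[0,0,68],0.2],
    [[-46,-40,0],[0,0,74],0.2],
    [[-48,-42,0],[0,0,80],0.2],
  ],
  newtons=25,
)

```text
clock: 1.3
tool_pos: [0.4937, 0.119, 0.2386]
eef_rot: [0.728, 0.685, 0.0, -0.0]
contact_force: [0.6, 0.8, -0.5]
opening: 0.796
finger_force: 0.0
```

```bash
python3 go.py .5568 .0375 .2 -6.5 .5568 .0375 .115 -6.5; python3 -c "
from h import *
print(r.get_state()['q'].round(2),r.get_state()['opening']);snap('wrist','w0')"
```

```text
now [0.4937 0.119  0.2386] [ 0.998 -0.061 -0.   ] t 1.3 F [ 0.6  0.8 -0.5]
[-7.74  6.8   3.85] [-0.01 -0.02  2.99]
[-7.75  6.8  12.35] [-0.01 -0.02  2.99]
[-0.41  0.54  0.14  1.92 -0.11  0.68 -0.27] 0.7960225982265278
```

View pics/w0.png

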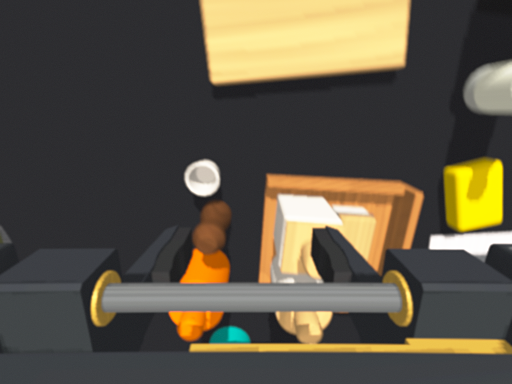

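The wrist view shows the fingers near (165,255) and (335,255), with the square canister's lid at (305,225). The board is at the top. The route is clear.

Request:
carry_out(
  rows=[
    [[-3.5,3,1],[0,0,1.5],0.25],
    [[-6.5,5.5,2],[0,0,3],0.25],
    [[-7.75,6.8,3.5],[0,0,3],0.25],
    [[-7.75,6.8,3.5],[0,0,3],0.25],
    [[-7.75,6.8,3.5],[0,0,3],0.25],
    [[-7.75,6.8,3.5],[0,0,3],0.25],
  ],
)

```text
clock: 1.95
tool_pos: [0.5556, 0.0412, 0.2041]
eef_rot: [0.744, 0.668, 0.0, -0.001]
contact_force: [-0.2, -0.7, -0.4]
opening: 0.749
finger_force: 0.0
```

```bash
python3 go.py .5568 .0375 .2 -6.5 .5568 .0375 .114 -6.5;python3 -c "
from h import *
snap('top','t1');a=snap('wrist','w1')
s=load('t1')['image'][100:230,200:360,::-1];cv2.imwrite('pics/c2.png',np.hstack([cv2.resize(s,(400,325)),cv2.resize(a['image'][:,:,::-1],(400,325))]))"
```

```text
now [0.5556 0.0412 0.2041] [ 0.994 -0.107 -0.001] t 1.95 F [-0.2 -0.7 -0.4]
[-0.35  0.16  0.41] [-0.03 -0.07  0.36]
[-0.36  0.17  9.01] [-0.03 -0.07  0.36]
```

View pics/c2.png

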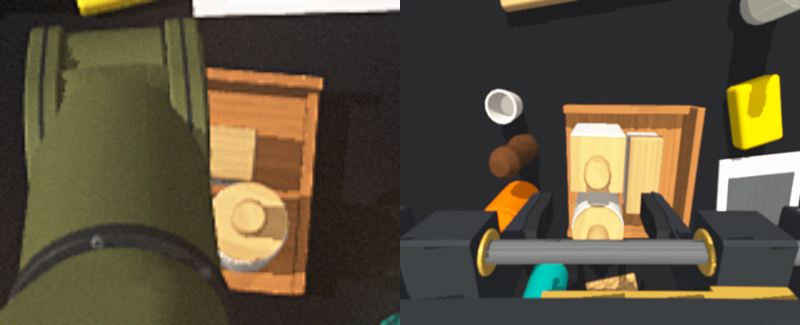

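In the wrist view (right), the square canister's knob (597,172) is centred between the fingers (530 and 658). I descend.

Request:
carry_out(
  rows=[
    [[-0.35,0.15,2],[0,0,0.3],0.25],
    [[-0.35,0.15,4.5],[0,0,0.3],0.25],
    [[-0.35,0.15,7],[0,0,0.3],0.25],
    [[-0.35,0.15,8.5],[0,0,0.3],0.25],
    [[-0.35,0.15,9],[0,0,0.3],0.25],
    [[-0.35,0.15,9],[0,0,0.3],0.25],
    [[-0.35,0.15,9],[0,0,0.3],0.6],
    [[-0.35,0.15,9],[0,0,0.3],0.9],
    [[-0.35,0.15,9],[0,0,0.3],0.9],
    [[-0.35,0.15,9],[0,0,0.3],0.9],
    [[-0.35,0.15,9],[0,0,0.3],0.9],
    [[-0.35,0.15,9],[0,0,0.3],0.9],
  ],
)

```text
clock: 3.25
tool_pos: [0.5568, 0.0358, 0.1139]
eef_rot: [0.747, 0.665, -0.0, -0.0]
contact_force: [-1.8, 0.9, 4.1]
opening: 0.331
finger_force: 25.0
```

```bash
python3 go.py .625 .3 .23 -6.5 .625 .3 .128 -6.5
```

```text
now [0.5568 0.0358 0.1139] [ 0.993 -0.115 -0.001] t 3.25 F [-1.8  0.9  4.1]
[ 27.03   3.74 -11.61] [-0.07 -0.01 -0.08]
[27.03  3.75 -1.41] [-0.07 -0.01 -0.08]
```

Request:
carry_out(
  rows=[
    [[0,0,-0.7],[0,0,0],0.9],
    [[0,0,-2],[0,0,0],0.9],
    [[0,0,-4.5],[0,0,0],0.9],
    [[0,0,-7],[0,0,0],0.9],
    [[1,0,-9],[0,0,0],0.9],
    [[3,0.5,-9.5],[0,0,0],0.9],
    [[6,1,-9.5],[0,0,0],0.9],
    [[9,1.5,-9.5],[0,0,0],0.9],
    [[12,2,-9.5],[0,0,0],0.9],
    [[15,2.5,-9.5],[0,0,0],0.9],
    [[17,3,-9.5],[0,0,0],0.9],
    [[18,3,-9.5],[0,0,0],0.9],
  ],
)

```text
clock: 4.45
tool_pos: [0.6079, 0.2141, 0.2089]
eef_rot: [0.746, 0.666, 0.001, -0.0]
contact_force: [-0.0, 1.0, -5.1]
opening: 0.328
finger_force: 25.0
```

```bash
python3 go.py .625 .3 .2 -6.5 .625 .3 .125 -6.5
```

```text
now [0.6079 0.2141 0.2089] [ 0.994 -0.112  0.   ] t 4.45 F [-0.   1.  -5.1]
[8.73 0.74 0.91] [ 0.02 -0.1   0.09]
[8.71 0.73 8.41] [ 0.02 -0.1   0.09]
```

Request:
carry_out(
  rows=[
    [[3,0.3,0],[0,0,0],0.9],
    [[6,0.6,0],[0,0,0],0.9],
    [[8,0.7,0],[0,0,0],0.9],
    [[8.7,0.7,0.5],[0,0,0],0.9],
    [[8.7,0.7,2],[0,0,0],0.9],
    [[8.7,0.7,4],[0,0,0],0.9],
    [[8.7,0.7,6],[0,0,0],0.9],
    [[8.7,0.7,7.2],[0,0,0],0.9],
    [[8.7,0.7,7.6],[0,0,0],0.9],
    [[8.7,0.7,7.7],[0,0,0],0.9],
    [[8.7,0.7,7.7],[0,0,0],0.9],
    [[8.7,0.7,7.7],[0,0,0],0.9],
  ],
)

```text
clock: 5.65
tool_pos: [0.6255, 0.2969, 0.1328]
eef_rot: [0.747, 0.665, 0.001, 0.0]
contact_force: [0.1, 0.3, -6.1]
opening: 0.327
finger_force: 25.0
```

```bash
python3 go.py .625 .3 .124 -6.5
```

```text
now [0.6255 0.2969 0.1328] [ 0.993 -0.115  0.002] t 5.65 F [ 0.1  0.3 -6.1]
[ 0.31 -0.08  0.88] [ 0.1  -0.06 -0.09]
```

Request:
carry_out(
  rows=[
    [[0,0,0.2],[0,0,0],0.9],
    [[0,0,0.4],[0,0,0],0.9],
    [[0,0,0.6],[0,0,0],0.9],
    [[0,0,0.7],[0,0,0],0.9],
    [[0,0,0.8],[0,0,0],0.9],
    [[0,0,0.85],[0,0,0],0.9],
    [[0,0,0.9],[0,0,0],0.9],
    [[0,0,0.9],[0,0,0],0.9],
  ],
)

```text
clock: 6.45
tool_pos: [0.6248, 0.2963, 0.1245]
eef_rot: [0.747, 0.665, 0.0, 0.0]
contact_force: [-3.8, -2.2, 7.8]
opening: 0.333
finger_force: 25.0
```

Request:
carry_out(
  rows=[
    [[0,0,-0.05],[0,0,0],0.9],
    [[0,0,-0.05],[0,0,0],0.6],
    [[0,0,-0.05],[0,0,0],0.4],
    [[0,0,-0.05],[0,0,0],0.25],
    [[0,0,-0.05],[0,0,0],0.25],
    [[0,0,-1],[0,0,0],0.25],
    [[0,0,-4],[0,0,0],0.25],
    [[0,0,-8],[0,0,0],0.25],
    [[0,0,-9],[0,0,0],0.25],
    [[0,0,-9],[0,0,0],0.25],
  ],
)

```text
clock: 7.45
tool_pos: [0.6262, 0.2973, 0.2156]
eef_rot: [0.747, 0.665, 0.003, 0.001]
contact_force: [-0.2, 0.3, 0.3]
opening: 0.746
finger_force: 0.0
```

```bash
python3 go.py .5483 -.048 .2 -6.5
```

```text
now [0.6262 0.2973 0.2156] [ 0.993 -0.115  0.005] t 7.45 F [-0.2  0.3  0.3]
[-35.2   -3.79   1.43] [ 0.26 -0.17 -0.08]
```

Request:
carry_out(
  rows=[
    [[-3,-0.3,0],[0,0,0],0.25],
    [[-7,-0.7,0],[0,0,0],0.25],
    [[-11,-1.1,0],[0,0,0],0.25],
    [[-15,-1.6,0],[0,0,0],0.25],
    [[-19,-2,0],[0,0,0],0.25],
    [[-23,-2.5,0],[0,0,0],0.25],
    [[-27,-3,0],[0,0,0],0.25],
    [[-31,-3.4,0],[0,0,0],0.25],
    [[-34,-3.7,0.5],[0,0,0],0.25],
    [[-35.2,-3.8,1.4],[0.25,-0.15,0],0.25],
    [[-35.2,-3.8,1.4],[0.25,-0.15,0],0.25],
    [[-35.2,-3.8,1.4],[0.25,-0.15,0],0.25],
  ],
)

```text
clock: 8.65
tool_pos: [0.5467, -0.0464, 0.1978]
eef_rot: [0.746, 0.666, -0.002, -0.002]
contact_force: [-0.4, 0.2, -0.3]
opening: 0.746
finger_force: 0.0
```

```bash
python3 -c "
from h import *
a=snap('wrist','w2');h=cv2.resize(a['image'][:,:,::-1],(560,420));cv2.imwrite('pics/c3.png',h)"; python3 go.py .5483 -.048 .114 -6.5
```

```text
now [ 0.5471 -0.0459  0.1982] [ 0.994 -0.111 -0.005] t 8.7 F [0.1 0.1 0.1]
[-0.18  0.19  8.41] [-0.29  0.05  0.11]
```

View pics/c3.png

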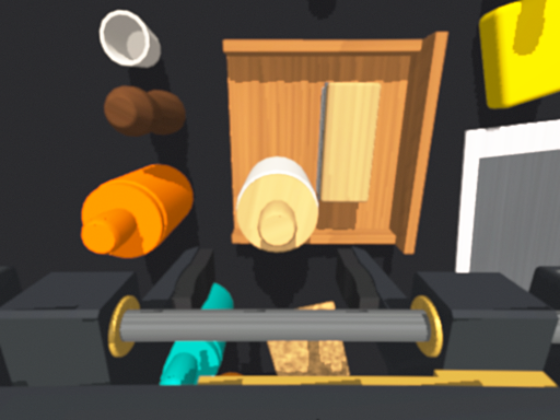

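The round canister's knob (277,222) lies midway between the fingers (190 and 362), and the dish at (350,140) has not moved. I descend.

Request:
carry_out(
  rows=[
    [[-0.2,0.2,2],[-0.3,0,0],0.25],
    [[-0.2,0.2,4.5],[-0.3,0,0],0.25],
    [[-0.2,0.2,7],[-0.3,0,0],0.25],
    [[-0.2,0.2,8.1],[-0.3,0,0],0.25],
    [[-0.2,0.2,8.4],[-0.3,0,0],0.25],
    [[-0.2,0.2,8.4],[-0.3,0,0],0.25],
    [[-0.2,0.2,8.4],[-0.3,0,0],0.6],
    [[-0.2,0.2,8.4],[-0.3,0,0],0.9],
    [[-0.2,0.2,8.4],[-0.3,0,0],0.9],
    [[-0.2,0.2,8.4],[-0.3,0,0],0.9],
    [[-0.2,0.2,8.4],[-0.3,0,0],0.9],
    [[-0.2,0.2,8.4],[-0.3,0,0],0.9],
  ],
)

```text
clock: 9.9
tool_pos: [0.5476, -0.051, 0.1149]
eef_rot: [0.747, 0.665, -0.001, 0.001]
contact_force: [-1.7, 0.6, 3.5]
opening: 0.332
finger_force: 25.0
```

```bash
python3 go.py .505 .296 .23 -6.5 .505 .296 .128 -6.5
```

```text
now [ 0.5476 -0.051   0.1149] [ 0.993 -0.115  0.   ] t 9.9 F [-1.7  0.6  3.5]
[ 33.95  -8.22 -11.6 ] [ 0.01  0.14 -0.09]
[33.98 -8.22 -1.4 ] [ 0.01  0.14 -0.09]
```

Request:
carry_out(
  rows=[
    [[0,0,-0.7],[0,0,0],0.9],
    [[0,0,-2],[0,0,0],0.9],
    [[0,0,-4.5],[0,0,0],0.9],
    [[0,0,-7],[0,0,0],0.9],
    [[1,0,-9],[0,0,0],0.9],
    [[4,-1,-9.5],[0,0,0],0.9],
    [[8,-2,-9.5],[0,0,0],0.9],
    [[12,-3,-9.5],[0,0,0],0.9],
    [[16,-4,-9.5],[0,0,0],0.9],
    [[20,-5,-9.5],[0,0,0],0.9],
    [[23,-6,-9.5],[0,0,0],0.9],
    [[25,-6,-9.5],[0,0,0],0.9],
  ],
)

```text
clock: 11.1
tool_pos: [0.5146, 0.2084, 0.2093]
eef_rot: [0.745, 0.667, -0.001, -0.0]
contact_force: [-0.2, 0.4, -5.7]
opening: 0.33
finger_force: 25.0
```

```bash
python3 go.py .505 .296 .134 -6.5
```

```text
now [0.5146 0.2084 0.2093] [ 0.994 -0.11  -0.002] t 11.1 F [-0.2  0.4 -5.7]
[ 8.61 -1.9   7.52] [-0.11  0.06  0.2 ]
```

Request:
carry_out(
  rows=[
    [[3,-0.7,0],[0,0,0],0.9],
    [[6,-1.4,0],[0,0,0],0.9],
    [[8,-1.8,0],[0,0,0],0.9],
    [[8.6,-1.9,1],[0,0,0],0.9],
    [[8.6,-1.9,3],[0,0,0],0.9],
    [[8.6,-1.9,5],[0,0,0],0.9],
    [[8.6,-1.9,6.5],[0,0,0],0.9],
    [[8.6,-1.9,7.4],[0,0,0],0.9],
    [[8.6,-1.9,7.7],[0,0,0],0.9],
    [[8.6,-1.9,7.9],[0,0,0],0.9],
    [[8.6,-1.9,8.1],[0,0,0],0.9],
    [[8.6,-1.9,8.2],[0,0,0],0.9],
  ],
)

```text
clock: 12.3
tool_pos: [0.5084, 0.292, 0.1272]
eef_rot: [0.747, 0.665, -0.0, 0.001]
contact_force: [0.5, -0.1, -5.0]
opening: 0.329
finger_force: 25.0
```

Request:
carry_out(
  rows=[
    [[0,0,0.1],[0,0,0],0.9],
    [[0,0,0.2],[0,0,0],0.9],
    [[0,0,0.3],[0,0,0],0.9],
    [[0,0,0.3],[0,0,0],0.9],
    [[0,0,0.3],[0,0,0],0.9],
  ],
)

```text
clock: 12.8
tool_pos: [0.5082, 0.2924, 0.1249]
eef_rot: [0.746, 0.665, 0.0, 0.001]
contact_force: [-3.9, -0.4, 6.6]
opening: 0.328
finger_force: 25.0
```

Request:
carry_out(
  rows=[
    [[0,0,-0.05],[0,0,0],0.9],
    [[0,0,-0.05],[0,0,0],0.6],
    [[0,0,-0.05],[0,0,0],0.4],
    [[0,0,-0.05],[0,0,0],0.25],
    [[0,0,-0.05],[0,0,0],0.25],
    [[0,0,-1],[0,0,0],0.25],
    [[0,0,-4],[0,0,0],0.25],
    [[0,0,-8],[0,0,0],0.25],
    [[0,0,-9],[0,0,0],0.25],
    [[0,0,-9],[0,0,0],0.25],
  ],
)

```text
clock: 13.8
tool_pos: [0.5092, 0.2927, 0.216]
eef_rot: [0.747, 0.665, 0.002, 0.002]
contact_force: [0.1, -0.3, -0.4]
opening: 0.752
finger_force: 0.0
```

```bash
python3 go.py .6225 -.0037 .15 -6.5
```

```text
now [0.5092 0.2927 0.216 ] [ 0.993 -0.115  0.004] t 13.8 F [ 0.1 -0.3 -0.4]
[-28.15  14.63   6.65] [ 0.25 -0.02 -0.09]
```

Request:
carry_out(
  rows=[
    [[-3,1,0],[0,0,0],0.25],
    [[-7,3,0],[0,0,0],0.25],
    [[-11,5,0],[0,0,0],0.25],
    [[-15,7,0],[0,0,0],0.25],
    [[-19,9,0],[0,0,0],0.25],
    [[-23,11.5,0],[0,0,0],0.25],
    [[-26,13.5,1],[0.25,0,0],0.25],
    [[-28.1,14.6,3],[0.25,0,0],0.25],
    [[-28.1,14.6,5],[0.25,0,0],0.25],
    [[-28.1,14.6,6.5],[0.25,0,0],0.25],
    [[-28.1,14.6,6.5],[0.25,0,0],0.25],
    [[-28.1,14.6,6.5],[0.25,0,0],0.25],
  ],
)

```text
clock: 15.0
tool_pos: [0.6201, -0.0038, 0.1487]
eef_rot: [0.746, 0.665, -0.003, -0.001]
contact_force: [0.1, 0.4, 0.4]
opening: 0.753
finger_force: 0.0
```

```bash
python3 -c "
from h import *
a=snap('wrist','w3');b=snap('scene','s3');cv2.imwrite('pics/c4.png',np.hstack([cv2.resize(x['image'][:,:,::-1],(400,300)) for x in(a,b)]))"; python3 go.py .6225 -.0037 .024 -6.5
```

```text
now [ 0.6211 -0.0037  0.15  ] [ 0.993 -0.114 -0.003] t 15.1 F [0.2 0.5 0.3]
[ 0.05  0.17 12.6 ] [-0.16  0.14 -0.06]
```

View pics/c4.png

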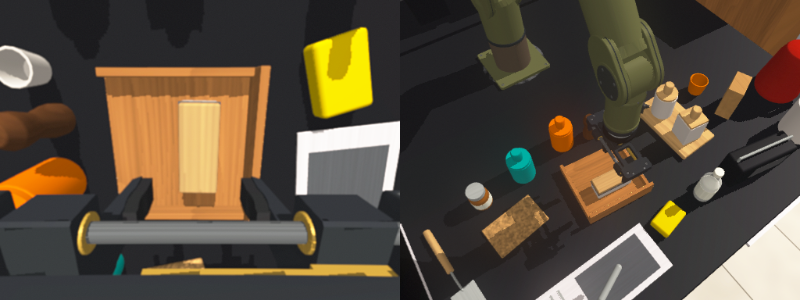

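Both canisters stand on the board, at (665,97) and (690,122) in the right panel. In the wrist view, the dish (199,150) is centred between the fingers (135 and 260).

Request:
carry_out(
  rows=[
    [[0,0.15,2],[-0.2,0.1,0],0.25],
    [[0,0.15,5],[-0.2,0.1,0],0.25],
    [[0,0.15,8],[-0.2,0.1,0],0.25],
    [[0,0.15,10.5],[-0.2,0.1,0],0.25],
    [[0,0.15,12],[-0.2,0.1,0],0.25],
    [[0,0.15,12.5],[-0.2,0.1,0],0.25],
    [[0,0.15,12.6],[-0.2,0.1,0],0.4],
    [[0,0.15,12.6],[-0.2,0.1,0],0.7],
    [[0,0.15,12.6],[-0.2,0.1,0],0.7],
    [[0,0.15,12.6],[-0.2,0.1,0],0.7],
    [[0,0.15,12.6],[-0.2,0.1,0],0.7],
    [[0,0.15,12.6],[-0.2,0.1,0],0.7],
  ],
  newtons=35,
)

```text
clock: 16.3
tool_pos: [0.6226, -0.0044, 0.0248]
eef_rot: [0.747, 0.665, 0.0, 0.001]
contact_force: [-1.4, 0.6, 6.0]
opening: 0.544
finger_force: 35.0
```

```bash
python3 go.py .5651 -.295 .15 7.5 .5651 -.295 .03 7.5
```

```text
now [ 0.6226 -0.0044  0.0248] [ 0.993 -0.115  0.002] t 16.3 F [-1.4  0.6  6. ]
[-29.53  -2.36 -12.51] [  0.09   0.04 -14.09]
[-29.53  -2.38  -0.51] [  0.09   0.04 -14.09]
```

```bash
python3 - <<'E'
from h import *
s=load('t0')
L=ray(s,(np.array([[480,176],[702,142],[728,278],[505,315]])+.5)/3.3-.5+[220,115],.008)
print(L.mean(0),[np.degrees(np.arctan2(*(a-b)[[1,0]]))-90 for a,b in((L[0],L[1]),(L[3],L[2]))])
# same from the scene view by mask
s=load('s0');h=cv2.cvtColor(s['image'],cv2.COLOR_RGB2HSV);m=cv2.inRange(h,(8,60,60),(28,255,255));q=0*m;q[245:335,95:198]=m[245:335,95:198]
k=max(cv2.findContours(q,0,1)[0],key=cv2.contourArea)
w=ray(s,k[:,0],.008)[:,:2].astype(np.float32);print(cv2.minAreaRect(w))
E
```

```text
[ 0.5652645 -0.2955008  0.008    ] [np.float64(7.20942890765609), np.float64(7.9161753778628)]
((0.5731670260429382, -0.29428523778915405), (0.11709746718406677, 0.1612939089536667), 7.24729585647583)
```

Request:
carry_out(
  rows=[
    [[0,0,-0.7],[0,0,0],0.7],
    [[0,0,-2],[0,0,0],0.7],
    [[0,0,-4.5],[0,0,0],0.7],
    [[0,0,-7],[0,0,0],0.7],
    [[-1,0,-9],[0,0,-1],0.7],
    [[-4,-0.3,-9.5],[0,0,-3],0.7],
    [[-8,-0.6,-9.5],[0,0,-5],0.7],
    [[-12,-0.9,-9.5],[0,0,-7],0.7],
    [[-16,-1.2,-9.5],[0,0,-9],0.7],
    [[-20,-1.5,-9.5],[0,0,-11],0.7],
    [[-24,-1.7,-9.5],[0,0,-13],0.7],
    [[-26,-1.8,-9.5],[0,0,-14],0.7],
  ],
)

```text
clock: 17.5
tool_pos: [0.5719, -0.2665, 0.1195]
eef_rot: [0.662, 0.75, -0.002, 0.001]
contact_force: [0.0, -0.1, -4.1]
opening: 0.539
finger_force: 35.0
```

```bash
python3 go.py .570 -.296 .034 7.5
```

```text
now [ 0.5719 -0.2665  0.1195] [ 0.992  0.125 -0.002] t 17.5 F [ 0.  -0.1 -4.1]
[-2.86 -0.54  8.56] [-0.11  0.27 -0.34]
```

Request:
carry_out(
  rows=[
    [[-1.5,-0.3,0],[0,0,0],0.7],
    [[-2.7,-0.4,1],[0,0.2,0],0.7],
    [[-2.7,-0.4,3],[0,0.2,0],0.7],
    [[-2.7,-0.4,5],[0,0.2,0],0.7],
    [[-2.7,-0.4,7],[0,0.2,0],0.7],
    [[-2.7,-0.4,8],[0,0.2,0],0.7],
    [[-2.7,-0.4,8.4],[0,0.2,0],0.7],
    [[-2.7,-0.4,8.4],[0,0.2,0],0.7],
    [[-2.7,-0.4,8.4],[0,0.2,0],0.7],
  ],
)

```text
clock: 18.4
tool_pos: [0.5745, -0.2879, 0.0356]
eef_rot: [0.66, 0.751, 0.001, -0.0]
contact_force: [-0.1, 0.1, -3.9]
opening: 0.543
finger_force: 35.0
```

```bash
python3 go.py .570 -.296 .025 7.5
```

```text
now [ 0.5745 -0.2879  0.0356] [0.992 0.129 0.001] t 18.4 F [-0.1  0.1 -3.9]
[-0.75 -0.55  1.06] [ 0.06 -0.11 -0.06]
```

Request:
carry_out(
  rows=[
    [[-0.4,-0.3,0],[0,0,0],0.7],
    [[-0.7,-0.5,0],[0,0,0],0.7],
    [[-0.7,-0.5,0.3],[0,0,0],0.7],
    [[-0.7,-0.5,0.6],[0,0,0],0.7],
    [[-0.7,-0.5,0.8],[0,0,0],0.7],
    [[-0.7,-0.5,0.9],[0,0,0],0.7],
    [[-0.7,-0.5,1],[0,0,0],0.7],
    [[-0.7,-0.5,1.1],[0,0,0],0.7],
    [[-0.7,-0.5,1.1],[0,0,0],0.7],
    [[-0.7,-0.5,1.1],[0,0,0],0.7],
  ],
)

```text
clock: 19.4
tool_pos: [0.5697, -0.2951, 0.0248]
eef_rot: [0.66, 0.751, 0.001, -0.001]
contact_force: [-2.7, 1.7, 5.6]
opening: 0.544
finger_force: 35.0
```

Request:
carry_out(
  rows=[
    [[0,0,-0.05],[0,0,0],0.6],
    [[0,0,-0.05],[0,0,0],0.4],
    [[0,0,-0.05],[0,0,0],0.3],
    [[0,0,-0.05],[0,0,0],0.25],
    [[0,0,-0.05],[0,0,0],0.25],
    [[0,0,-1],[0,0,0],0.25],
    [[0,0,-4],[0,0,0],0.25],
    [[0,0,-8],[0,0,0],0.1],
    [[0,0,-12],[0,0,0],0],
    [[0,0,-13],[0,0,0],0],
    [[0,0,-13],[0,0,0],0],
    [[0,0,-13],[0,0,0],0],
  ],
)

```text
clock: 20.6
tool_pos: [0.569, -0.2954, 0.1531]
eef_rot: [0.66, 0.751, 0.001, -0.002]
contact_force: [-0.2, -0.3, -1.3]
opening: 1.003
finger_force: 0.0
```

```bash
python3 go.py .45 -.338 .155 -6.5;python3 - <<'E'
from h import *
s=load('s0');h=cv2.cvtColor(s['image'],cv2.COLOR_RGB2HSV);m=cv2.inRange(h,(0,0,70),(180,70,255));q=0*m;q[232:258,80:112]=m[232:258,80:112]
k=max(cv2.findContours(q,0,1)[0],key=cv2.contourArea);b=cv2.boundingRect(k);print(b)
# cap centre picked in c1 (62,342)
print(ray(s,(np.array([[62,341]])+.5)/2.95-.5+[75,130],.085))
# dish on the mat now
a=snap('scene','s5');b=snap('top','t5')
cv2.imwrite('pics/c5.png',np.hstack([cv2.resize(a['image'][220:350,70:230,::-1],(400,325)),cv2.resize(b['image'][110:270,340:500,::-1],(325,325))]))
E
```

```text
now [ 0.569  -0.2954  0.1531] [ 0.992  0.129 -0.001] t 20.6 F [-0.2 -0.3 -1.3]
[ -2.68 -12.36  -0.18] [-0.11 -0.19 13.93]
(83, 233, 26, 25)
[[ 0.45451938 -0.33907538  0.085     ]]
```

View pics/c5.png

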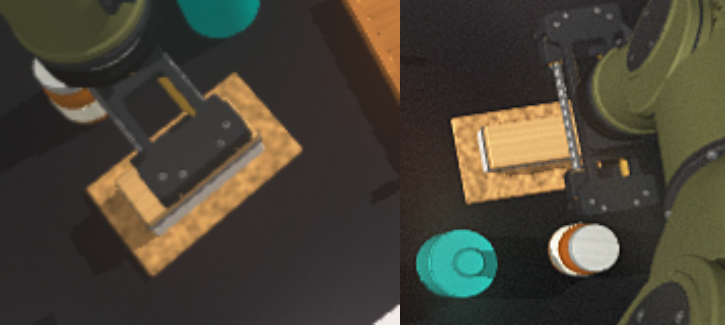

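The dish lies on the mat along its length (right panel, dish at (530,140), mat from 455 onward). The jar's cap is at (590,245) and the jar has not moved.

Request:
carry_out(
  rows=[
    [[-0.5,-2,0],[0,0,3],0],
    [[-1,-5,0],[0,0,6],0],
    [[-2,-9,0],[0,0,10],0],
    [[-2.6,-11.5,0],[0,0,13],0],
    [[-2.7,-12.2,0],[0,0,14],0],
    [[-2.7,-12.2,0],[0,0,14],0],
    [[-2.7,-12.2,0],[0,0,14],0],
    [[-2.7,-12.2,0],[0,0,14],0],
  ],
)

```text
clock: 21.5
tool_pos: [0.4542, -0.3372, 0.1535]
eef_rot: [0.745, 0.667, 0.001, -0.001]
contact_force: [-0.4, -0.2, 0.8]
opening: 0.999
finger_force: 0.0
```

```bash
python3 go.py .452 -.338 .045 -6.5
```

```text
now [ 0.4542 -0.3372  0.1535] [ 0.994 -0.111  0.   ] t 21.5 F [-0.4 -0.2  0.8]
[-0.14 -0.22 10.85] [ 0.02 -0.2   0.1 ]
```

Request:
carry_out(
  rows=[
    [[-0.1,-0.2,2],[0,0,0],0],
    [[-0.1,-0.2,5],[0,0,0],0],
    [[-0.1,-0.2,8],[0,0,0],0],
    [[-0.1,-0.2,10],[0,0,0],0],
    [[-0.1,-0.2,10.8],[0,-0.2,0],0],
    [[-0.1,-0.2,10.8],[0,-0.2,0],0.2],
    [[-0.1,-0.2,10.8],[0,-0.2,0],0.4],
    [[-0.1,-0.2,10.8],[0,-0.2,0],0.6],
    [[-0.1,-0.2,10.8],[0,-0.2,0],0.6],
    [[-0.1,-0.2,10.8],[0,-0.2,0],0.6],
    [[-0.1,-0.2,10.8],[0,-0.2,0],0.6],
    [[-0.1,-0.2,10.8],[0,-0.2,0],0.6],
  ],
  newtons=30,
)

```text
clock: 22.7
tool_pos: [0.4499, -0.3391, 0.0466]
eef_rot: [0.747, 0.665, -0.001, 0.0]
contact_force: [-2.0, 0.7, 5.9]
opening: 0.619
finger_force: 30.0
```

```bash
python3 go.py .49 -.338 .17 -6.5 .6225 -.0136 .17 -6.5
```

```text
now [ 0.4499 -0.3391  0.0466] [ 0.993 -0.115 -0.001] t 22.7 F [-2.   0.7  5.9]
[  0.55   3.97 -12.34] [-0.04  0.08 -0.1 ]
[ 34.3   13.4  -12.39] [-0.04  0.08 -0.1 ]
```

Request:
carry_out(
  rows=[
    [[0,0,-0.7],[0,0,0],0.6],
    [[0,0.3,-2],[0,0,0],0.6],
    [[0,0.8,-5],[0,0,0],0.6],
    [[0,1.5,-8.5],[0,0,0],0.6],
    [[0.3,2.5,-11.5],[0,0,0],0.6],
    [[1.5,4,-13],[0,0,0],0.6],
    [[5,5.5,-13],[0,0,0],0.6],
    [[9,7,-13],[0,0,0],0.6],
    [[13,8.5,-13],[0,0,0],0.6],
    [[17,10,-13],[0,0,0],0.6],
    [[19,11,-13],[0,0,0],0.6],
    [[20,11,-13],[0,0,0],0.6],
  ],
)

```text
clock: 23.9
tool_pos: [0.5842, -0.1488, 0.1755]
eef_rot: [0.745, 0.667, 0.001, -0.0]
contact_force: [-0.9, -0.5, -2.1]
opening: 0.617
finger_force: 30.0
```

```bash
python3 go.py .6225 -.0136 .17 -6.5
```

```text
now [ 0.5842 -0.1488  0.1755] [ 0.994 -0.11   0.001] t 23.9 F [-0.9 -0.5 -2.1]
[13.85  2.32  0.57] [ 0.04 -0.07  0.21]
```

Request:
carry_out(
  rows=[
    [[3,0.5,0],[0,0,0],0.6],
    [[6,1,0],[0,0,0],0.6],
    [[9,1.5,0],[0,0,0],0.6],
    [[12,2,0],[0,0,0],0.6],
    [[13.5,2.3,0.5],[0,0,0],0.6],
    [[13.5,2.3,2],[0,0,0],0.6],
    [[13.5,2.3,4],[0,0,0],0.6],
    [[13.5,2.3,4],[0,0,0],0.6],
    [[13.5,2.3,4],[0,0,0],0.6],
    [[13.5,2.3,4],[0,0,0],0.6],
  ],
)

```text
clock: 24.9
tool_pos: [0.6211, -0.0223, 0.1362]
eef_rot: [0.747, 0.665, -0.0, 0.001]
contact_force: [0.4, 0.1, -2.5]
opening: 0.615
finger_force: 30.0
```

```bash
python3 go.py .6225 -.0136 .064 -6.5
```

```text
now [ 0.6211 -0.0223  0.1362] [ 0.993 -0.116  0.001] t 24.9 F [ 0.4  0.1 -2.5]
[0.89 0.03 7.22] [ 0.03  0.08 -0.16]
```

Request:
carry_out(
  rows=[
    [[0.5,0,1],[0,0,0],0.6],
    [[0.9,0,3],[0,0,0],0.6],
    [[0.9,0,5],[0,0,0],0.6],
    [[0.9,0,6.5],[0,0,0],0.6],
    [[0.9,0,7.2],[0,0,0],0.6],
    [[0.9,0,7.5],[0,0,0],0.6],
    [[0.9,0,7.7],[0,0,0],0.6],
    [[0.9,0,7.9],[0,0,0],0.6],
    [[0.9,0,8.1],[0,0,0],0.6],
    [[0.9,0,8.2],[0,0,0],0.6],
    [[0.9,0,8.2],[0,0,0],0.6],
    [[0.9,0,8.2],[0,0,0],0.6],
  ],
)

```text
clock: 26.1
tool_pos: [0.6222, -0.0123, 0.0547]
eef_rot: [0.747, 0.665, -0.0, 0.0]
contact_force: [-2.0, 1.3, 5.2]
opening: 0.617
finger_force: 30.0
```

Request:
carry_out(
  rows=[
    [[0,0,-0.05],[0,0,0],0.4],
    [[0,0,-0.05],[0,0,0],0.3],
    [[0,0,-0.05],[0,0,0],0.2],
    [[0,0,-0.05],[0,0,0],0.2],
    [[0,0,-0.05],[0,0,0],0.2],
    [[0,0,-1],[0,0,0],0.2],
    [[0,0,-4],[0,0,0],0.2],
    [[0,0,-8],[0,0,0],0.2],
    [[0,0,-12],[0,0,0],0.2],
    [[0,0,-16],[0,0,0],0.2],
    [[0,0,-16],[0,0,0],0.2],
    [[0,0,-16],[0,0,0],0.2],
  ],
)

```text
clock: 27.3
tool_pos: [0.6222, -0.0122, 0.2147]
eef_rot: [0.747, 0.665, 0.0, 0.001]
contact_force: [-0.4, 0.2, -0.6]
opening: 0.801
finger_force: 0.0
```

```bash
python3 go.py .5088 .2925 .22 -6.5
```

```text
now [ 0.6222 -0.0122  0.2147] [ 0.993 -0.115  0.002] t 27.3 F [-0.4  0.2 -0.6]
[ 28.97 -14.76  -0.56] [ 0.09  0.03 -0.08]
```

Request:
carry_out(
  rows=[
    [[3,-1,0],[0,0,0],0.25],
    [[7,-3,0],[0,0,0],0.25],
    [[11,-5,0],[0,0,0],0.25],
    [[15,-7.5,0],[0,0,0],0.25],
    [[19,-9.5,0],[0,0,0],0.25],
    [[23,-11.5,0],[0,0,0],0.25],
    [[26,-13.5,0],[0,0,0],0.25],
    [[28.5,-14.7,0],[0,0,0],0.25],
    [[29,-14.7,0],[0,0,0],0.25],
    [[29,-14.7,0],[0,0,0],0.25],
    [[29,-14.7,0],[0,0,0],0.25],
    [[29,-14.7,0],[0,0,0],0.25],
  ],
)

```text
clock: 28.5
tool_pos: [0.5099, 0.2903, 0.213]
eef_rot: [0.748, 0.664, -0.001, 0.001]
contact_force: [0.2, 0.5, 0.8]
opening: 0.751
finger_force: 0.0
```

```bash
python3 go.py .5083 .2924 .125 -6.6; python3 -c "
from h import *
a=snap('wrist','w6');b=snap('top','t6');cv2.imwrite('pics/c6.png',np.hstack([cv2.resize(x['image'][:,:,::-1],(400,300)) for x in(a,b)]))"
```

```text
now [0.5099 0.2903 0.213 ] [ 0.993 -0.118 -0.001] t 28.5 F [0.2 0.5 0.8]
[ 0.21 -0.17  8.8 ] [-0.04  0.15 -0.18]
```

View pics/c6.png

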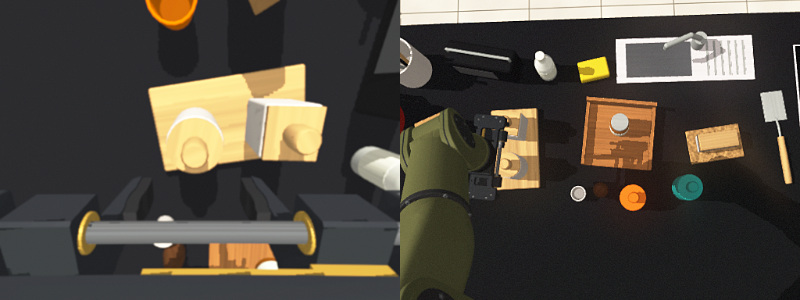

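The jar stands in the rack's back row (620,124) and the dish is on the mat (715,142). In the wrist view, the round canister's knob (194,155) is between the fingers.

Request:
carry_out(
  rows=[
    [[0.2,-0.2,2],[0,0,0],0.25],
    [[0.2,-0.2,4.5],[0,0,0],0.25],
    [[0.2,-0.2,7],[0,0,0],0.25],
    [[0.2,-0.2,8.4],[0,0,0],0.25],
    [[0.2,-0.2,8.8],[0,0,0],0.25],
    [[0.2,-0.2,8.8],[0,0,0],0.25],
    [[0.2,-0.2,8.8],[0,0,0],0.6],
    [[0.2,-0.2,8.8],[0,0,0],0.9],
    [[0.2,-0.2,8.8],[0,0,0],0.9],
    [[0.2,-0.2,8.8],[0,0,0],0.9],
    [[0.2,-0.2,8.8],[0,0,0],0.9],
    [[0.2,-0.2,8.8],[0,0,0],0.9],
  ],
  newtons=25,
)

```text
clock: 29.8
tool_pos: [0.5079, 0.295, 0.1255]
eef_rot: [0.747, 0.665, 0.0, 0.0]
contact_force: [1.4, 0.4, 0.9]
opening: 0.33
finger_force: 25.0
```

```bash
python3 go.py .5476 -.051 .2 -6.6
```

```text
now [0.5079 0.295  0.1255] [ 0.993 -0.115  0.001] t 29.8 F [1.4 0.4 0.9]
[-33.92   7.92  -7.43] [0.03 0.02 0.01]
```

Request:
carry_out(
  rows=[
    [[0,0,-0.7],[0,0,0],0.9],
    [[0,0,-2],[0,0,0],0.9],
    [[0,0,-4.5],[0,0,0],0.9],
    [[0,0,-7],[0,0,0],0.9],
    [[-1,0,-9],[0,0,0],0.9],
    [[-4,1,-9.5],[0,0,0],0.9],
    [[-8,2,-9.5],[0,0,0],0.9],
    [[-12,3,-9.5],[0,0,0],0.9],
    [[-16,4,-9.5],[0,0,0],0.9],
    [[-20,5,-9.5],[0,0,0],0.9],
    [[-23,5.5,-9.5],[0,0,0],0.9],
    [[-25,6,-9.5],[0,0,0],0.9],
  ],
)

```text
clock: 31.0
tool_pos: [0.5372, 0.0361, 0.2209]
eef_rot: [0.748, 0.664, -0.002, 0.0]
contact_force: [0.4, -1.5, -5.7]
opening: 0.333
finger_force: 25.0
```

Request:
carry_out(
  rows=[
    [[-3,0.7,0],[0,0,0],0.9],
    [[-6,1.3,0],[0,0,0],0.9],
    [[-8,1.7,0],[0,0,0],0.9],
    [[-8.7,1.9,1],[0,0,0],0.9],
    [[-8.7,1.9,3],[0,0,0],0.9],
    [[-8.7,1.9,3],[0,0,0],0.9],
    [[-8.7,1.9,3],[0,0,0],0.9],
    [[-8.7,1.9,3],[0,0,0],0.9],
    [[-8.7,1.9,3],[0,0,0],0.9],
  ],
)

```text
clock: 31.9
tool_pos: [0.5476, -0.0483, 0.1912]
eef_rot: [0.746, 0.666, -0.0, 0.0]
contact_force: [-0.0, -0.1, -5.0]
opening: 0.335
finger_force: 25.0
```

```bash
python3 go.py .5478 -.0484 .1155 -6.6
```

```text
now [ 0.5476 -0.0483  0.1912] [ 0.994 -0.114  0.001] t 31.9 F [-0.  -0.1 -5. ]
[-0.    0.02  7.57] [0.03 0.03 0.07]
```

Request:
carry_out(
  rows=[
    [[0,0,1],[0,0,0],0.9],
    [[0,0,3],[0,0,0],0.9],
    [[0,0,5],[0,0,0],0.9],
    [[0,0,6.2],[0,0,0],0.9],
    [[0,0,6.8],[0,0,0],0.9],
    [[0,0,7],[0,0,0],0.9],
    [[0,0,7.2],[0,0,0],0.9],
    [[0,0,7.4],[0,0,0],0.9],
    [[0,0,7.5],[0,0,0],0.9],
    [[0,0,7.6],[0,0,0],0.9],
    [[0,0,7.6],[0,0,0],0.9],
    [[0,0,7.6],[0,0,0],0.9],
  ],
)

```text
clock: 33.1
tool_pos: [0.5477, -0.0492, 0.1154]
eef_rot: [0.747, 0.665, -0.0, 0.001]
contact_force: [-1.4, -0.2, 6.2]
opening: 0.328
finger_force: 25.0
```

Request:
carry_out(
  rows=[
    [[0,0,-0.05],[0,0,0],0.9],
    [[0,0,-0.05],[0,0,0],0.6],
    [[0,0,-0.05],[0,0,0],0.4],
    [[0,0,-0.05],[0,0,0],0.25],
    [[0,0,-0.05],[0,0,0],0.25],
    [[0,0,-1],[0,0,0],0.25],
    [[0,0,-4],[0,0,0],0.25],
    [[0,0,-8],[0,0,0],0.25],
    [[0,0,-9.5],[0,0,0],0.25],
    [[0,0,-9.5],[0,0,0],0.25],
    [[0,0,-9.5],[0,0,0],0.25],
  ],
)

```text
clock: 34.2
tool_pos: [0.5468, -0.0487, 0.2094]
eef_rot: [0.746, 0.665, -0.001, -0.0]
contact_force: [-0.5, -0.5, -0.3]
opening: 0.75
finger_force: 0.0
```

```bash
python3 go.py .6248 .2963 .22 -6.6
```

```text
now [ 0.5468 -0.0487  0.2094] [ 0.993 -0.114 -0.001] t 34.2 F [-0.5 -0.5 -0.3]
[35.17  3.8  -1.09] [-0.05  0.04  0.03]
```

Request:
carry_out(
  rows=[
    [[3,0.3,-1],[0,0,0],0.25],
    [[7,0.7,-1],[0,0,0],0.25],
    [[11,1.1,-1],[0,0,0],0.25],
    [[15,1.6,-1],[0,0,0],0.25],
    [[19,2,-1],[0,0,0],0.25],
    [[23,2.5,-1],[0,0,0],0.25],
    [[27,3,-1],[0,0,0],0.25],
    [[31,3.4,-1],[0,0,0],0.25],
    [[34,3.7,-1],[0,0,0],0.25],
    [[35.2,3.8,-1],[0,0,0],0.25],
    [[35.2,3.8,-1],[0,0,0],0.25],
    [[35.2,3.8,-1],[0,0,0],0.25],
  ],
)

```text
clock: 35.4
tool_pos: [0.625, 0.2938, 0.2182]
eef_rot: [0.747, 0.665, -0.002, 0.001]
contact_force: [0.1, -1.1, -0.4]
opening: 0.75
finger_force: 0.0
```

Request:
carry_out(
  rows=[
    [[0,0,0],[0,0,0],0.25],
    [[0,0,0],[0,0,0],0.25],
  ],
)

```text
clock: 35.6
tool_pos: [0.6255, 0.2942, 0.2193]
eef_rot: [0.747, 0.664, -0.001, 0.0]
contact_force: [0.7, -0.4, 0.9]
opening: 0.753
finger_force: 0.0
```

```bash
python3 go.py .6248 .2963 .1245 -6.6
```

```text
now [0.6255 0.2942 0.2193] [ 0.993 -0.117 -0.001] t 35.6 F [ 0.7 -0.4  0.9]
[ 0.22 -0.09  9.48] [-0.04  0.11 -0.14]
```

Request:
carry_out(
  rows=[
    [[0.2,-0.1,2],[0,0,0],0.25],
    [[0.2,-0.1,5],[0,0,0],0.25],
    [[0.2,-0.1,8],[0,0,0],0.25],
    [[0.2,-0.1,9],[0,0,0],0.25],
    [[0.2,-0.1,9.45],[0,0,0],0.25],
    [[0.2,-0.1,9.45],[0,0,0],0.25],
    [[0.2,-0.1,9.45],[0,0,0],0.6],
    [[0.2,-0.1,9.45],[0,0,0],0.9],
    [[0.2,-0.1,9.45],[0,0,0],0.9],
    [[0.2,-0.1,9.45],[0,0,0],0.9],
    [[0.2,-0.1,9.45],[0,0,0],0.9],
    [[0.2,-0.1,9.45],[0,0,0],0.9],
  ],
)

```text
clock: 36.8
tool_pos: [0.624, 0.2987, 0.1249]
eef_rot: [0.746, 0.665, -0.001, -0.0]
contact_force: [-1.5, -0.0, 3.7]
opening: 0.328
finger_force: 25.0
```

```bash
python3 go.py .5568 .0358 .2 -6.6
```

```text
now [0.624  0.2987 0.1249] [ 0.993 -0.114 -0.001] t 36.8 F [-1.5 -0.   3.7]
[-26.89  -3.68  -7.48] [-0.07  0.05  0.03]
```

Request:
carry_out(
  rows=[
    [[0,0,-0.7],[0,0,0],0.9],
    [[0,0,-2],[0,0,0],0.9],
    [[0,0,-4.5],[0,0,0],0.9],
    [[0,0,-7],[0,0,0],0.9],
    [[-1,0,-9],[0,0,0],0.9],
    [[-4,-0.5,-9.5],[0,0,0],0.9],
    [[-8,-1,-9.5],[0,0,0],0.9],
    [[-12,-1.5,-9.5],[0,0,0],0.9],
    [[-16,-2.5,-9.5],[0,0,0],0.9],
    [[-19,-3,-9.5],[0,0,0],0.9],
    [[-21,-3.5,-9.5],[0,0,0],0.9],
    [[-22,-3.7,-9.5],[0,0,0],0.9],
  ],
)

```text
clock: 38.0
tool_pos: [0.5613, 0.0803, 0.2205]
eef_rot: [0.748, 0.664, -0.002, 0.0]
contact_force: [0.4, -0.8, -5.7]
opening: 0.329
finger_force: 25.0
```

Request:
carry_out(
  rows=[
    [[-2,0,0],[0,0,0],0.9],
    [[-4,0,0],[0,0,0],0.9],
    [[-4.6,0,1],[0,0,0],0.9],
    [[-4.6,0,3],[0,0,0],0.9],
    [[-4.6,0,3],[0,0,0],0.9],
    [[-4.6,0,3],[0,0,0],0.9],
    [[-4.6,0,3],[0,0,0],0.9],
    [[-4.6,0,3],[0,0,0],0.9],
  ],
)

```text
clock: 38.8
tool_pos: [0.5578, 0.0391, 0.1906]
eef_rot: [0.746, 0.666, 0.0, 0.0]
contact_force: [-0.1, 0.3, -5.4]
opening: 0.332
finger_force: 25.0
```

```bash
python3 go.py .5568 .0382 .1143 -6.6
```

```text
now [0.5578 0.0391 0.1906] [ 0.993 -0.114  0.001] t 38.8 F [-0.1  0.3 -5.4]
[-0.1  -0.09  7.63] [0.04 0.02 0.06]
```

Request:
carry_out(
  rows=[
    [[-0.1,-0.1,1],[0,0,0],0.9],
    [[-0.1,-0.1,3],[0,0,0],0.9],
    [[-0.1,-0.1,5],[0,0,0],0.9],
    [[-0.1,-0.1,6.2],[0,0,0],0.9],
    [[-0.1,-0.1,6.8],[0,0,0],0.9],
    [[-0.1,-0.1,7],[0,0,0],0.9],
    [[-0.1,-0.1,7.2],[0,0,0],0.9],
    [[-0.1,-0.1,7.4],[0,0,0],0.9],
    [[-0.1,-0.1,7.5],[0,0,0],0.9],
    [[-0.1,-0.1,7.6],[0,0,0],0.9],
    [[-0.1,-0.1,7.65],[0,0,0],0.9],
    [[-0.1,-0.1,7.65],[0,0,0],0.9],
  ],
)

```text
clock: 40.0
tool_pos: [0.5563, 0.0371, 0.1148]
eef_rot: [0.747, 0.665, -0.0, 0.0]
contact_force: [-2.4, -0.9, 6.0]
opening: 0.329
finger_force: 25.0
```

Request:
carry_out(
  rows=[
    [[0,0,-0.05],[0,0,0],0.9],
    [[0,0,-0.05],[0,0,0],0.6],
    [[0,0,-0.05],[0,0,0],0.4],
    [[0,0,-0.05],[0,0,0],0.25],
    [[0,0,-0.05],[0,0,0],0.25],
    [[0,0,-1],[0,0,0],0.25],
    [[0,0,-4],[0,0,0],0.25],
    [[0,0,-8],[0,0,0],0.25],
    [[0,0,-12],[0,0,0],0.25],
    [[3,0,-12],[0,0,0],0.25],
    [[7,0,-12],[0,0,0],0.25],
    [[11,0,-12],[0,0,0],0.25],
  ],
)

```text
clock: 41.2
tool_pos: [0.5691, 0.1478, 0.2347]
eef_rot: [0.747, 0.665, 0.0, 0.0]
contact_force: [0.5, 0.6, 0.3]
opening: 0.75
finger_force: 0.0
```

Request:
carry_out(
  rows=[
    [[4,0,0],[0,0,0],0.25],
    [[8,0,0],[0,0,0],0.25],
    [[12,0,0],[0,0,0],0.25],
    [[15,0,0],[0,0,0],0.25],
    [[15,0,0],[0,0,0],0.25],
    [[15,0,0],[0,0,0],0.25],
    [[15,0,0],[0,0,0],0.25],
  ],
)

```text
clock: 41.9
tool_pos: [0.5862, 0.2939, 0.2335]
eef_rot: [0.747, 0.665, -0.001, 0.001]
contact_force: [0.1, -0.0, -0.2]
opening: 0.75
finger_force: 0.0
```

```bash
python3 - <<'E'
from h import *
b=snap('top','t9')
cv2.imwrite('pics/c9.png',cv2.resize(b['image'][115:265,220:460,::-1],None,fx=3.3,fy=3.3,interpolation=cv2.INTER_CUBIC))
E
```

```text
(no output)
```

View pics/c9.png

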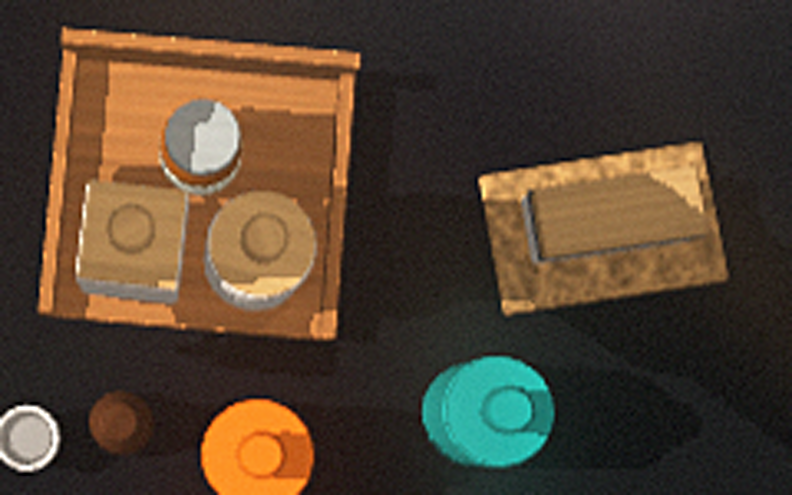

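```bash
python3 - <<'E'
from h import *
s=load('t9');c=lambda uv:(np.array(uv,float)+.5)/3.3-.5+np.array([220,115])
d=ray(s,c([[621,213.5]]),.054)[0];m=np.array([.5653,-.2955]);a=np.radians(7.5);e=d[:2]-m
print('dish in mat',e@[np.cos(a),np.sin(a)],e@[-np.sin(a),np.cos(a)])
print('knobs',ray(s,c([[131,229],[264,238]]),.142).round(4))
j=ray(s,c([[201,137]]),.093)[0,:2]-[.5992,-.011];a=np.radians(-6.5);print('jar in rack',j@[np.cos(a),np.sin(a)],j@[-np.sin(a),np.cos(a)])
E
```

```text
dish in mat 0.003258507952571974 -0.00016273905117381206
knobs [[ 0.5553  0.0349  0.142 ]
 [ 0.5473 -0.048   0.142 ]]
jar in rack 0.022589059743336446 0.0017170963093244554
```

The final top view shows everything in place, and all offsets are within tolerance:
- **Canisters:** the square one's knob is at (131,229) and the round one's at (264,238), within about 4 mm and 2 mm of their starts.
- **Dish:** 3 mm from the middle of the mat.
- **Jar:** within 2 mm of the middle of the back row.

I hand the job in.

```bash
python3 -c "
from h import *
print(r.finish_job())"
```

```text
the job is handed in; nothing more can be done
None
```

The job is handed in, with no verdict returned: the butter dish is on the cork mat, the jam jar is in the rack's back row, and both canisters are back within about 4 mm of where they started by the last top view.

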